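# Set the interlocked isolator and selector on the X-ray desk console

## Task

Switch the console over: turn the isolator (the lever with the straight upright grip) clockwise, seen from above, until it is firmly home against its stop, which frees the selector, then turn the selector (the shorter lever with the ball knob) clockwise all the way to its own stop; leave both there. Feel for the stops gently, never loading either switch with more than about 25 N in all (push and squeeze, both fingers added), and do not knock the other things on the desk and console about.

Things in the scene. Friction and masses are not known exactly. Their poses are not given: they have to be found in the camera images.
- console: White console, 150 deep x 420 wide x 50 mm high, fixed on the desk, carrying both switches side by side (which stands left varies), their turning axes 220 mm apart. Origin: centre of its underside; -x is its front, facing the robot; z up.
- iso_unit: Isolator switch: grey housing 120 x 120 x 40 mm fixed on the console. Origin: centre of its underside (50 mm above the desk), on the lever's vertical turning axis; axes as the console's. Black lever on top: hub 48 mm across and 22 mm high; arm 18 mm wide, its top 62 mm above this origin.
- isolator_grip (a point): Isolator's grip: upright black cylinder, 22 mm in diameter, on the lever's end 85 mm from the turning axis; its free length runs from 62 to 110 mm above the housing's underside (top 160 mm above the desk). This point is on the cylinder's axis, 22 mm below its top.
- isolator (a joint): Lever angle, rad, clockwise from above. Lever direction: housing -x turned counter-clockwise by 0.65 minus this value. Starts at 0 to 0.25. Friction 3 N at the grip (4 N in the last 6 mm); stays where left. A rigid unseen stop, set differently on every console, ends it between 0.85 and 1.5. The selector's lock is clear only within about 0.03 rad (2.5 mm at the grip) of that stop.
- sel_unit: Selector switch: grey housing 100 x 100 x 40 mm fixed on the console. Origin: centre of its underside (50 mm above the desk), on the lever's vertical turning axis; axes as the console's. Steel lever on top: hub 40 mm across and 22 mm high; arm 12 mm wide, its top 60 mm above this origin.
- selector_grip (a point): Selector's grip: centre of a black ball knob 34 mm in diameter on a 12 mm stem at the lever's end, 70 mm from the turning axis and 92 mm above the housing's underside (142 mm above the desk; ball top at 159 mm).
- selector (a joint): Lever angle, rad, clockwise from above; starts at 0. Lever direction: housing -x turned counter-clockwise by 0.65 minus this value. Locked rigidly at about 0.04 until the isolator is home; then it turns with about 3 N at the knob to a rigid stop at 1.2, and stays where it is left.
- tape_roll: Roll of clear tape, 48 mm across, 18 mm high, loose on the rear of the console between the switches. Origin: centre of its underside. To be left alone.
- side_marker: Small loose lead marker, 12 x 24 x 6 mm, on the front of the console between the switches. Origin: centre of its underside. To be left alone.
- mug: White mug, 80 mm across, 95 mm high, on the desk at the robot's left. Origin: centre of its underside.
- wipes_tub: Tub of wipes, 90 mm across, 150 mm high, on the desk at the robot's left, far side. Origin: centre of its underside.
- stapler: Black stapler, 140 mm long, 45 mm high, on the desk at the robot's right. Origin: centre of its underside.
- mouse: Black computer mouse, 105 x 60 x 26 mm, at the robot's near right. Origin: centre of its underside.

How it is judged:
By the outcome, as a careful person would: the job done as asked, in the order asked, and still so for the second after the job is handed in, with the robot touching nothing.
It also fails if it takes over 69 s, if anything falls off the work surface, if the arm or the gripper's body presses on something with over 40 N, if the wrist force passes 120 N, or if a joint passes its speed limit or range.

## Robot

A 7-joint arm with a two-finger parallel gripper is mounted at the origin on the work surface. World frame = base frame: x ahead of the robot, y to its left, z up, the work surface at z = 0. Lengths are in m, angles in rad, forces in N, time in s.
With the tool pointing down it reaches from about 0.4 to 0.875 m from the base axis. Payload 19.3 kg.
Tool frame: the origin (TCP) lies midway between the tips of the shut fingers; the grasp point (between the pads) lies 19 mm behind it; z points along the fingers, y is the line along which they close (so a half turn about z gives the same grasp; the last joint's range is limited). The gripper opens to 85 mm and grips with 20 to 120 N. Pads are 22 mm wide; open, the fingers measure 114 mm over their backs; the gripper's body (76 mm by 85 mm) begins 54 mm behind the grasp point. The pads swing forward as they close: fully open they stand 13 mm farther back than shut.
Start: joints at [-1.305, 0.521, -0.036, 1.599, 0.021, 1.021, -0.113], TCP at [0.206, 0.59, 0.231] pointing down, gripper open.
Joint ranges: [-2.91, 2.91], [-0.3, 2.13], [-1.5, 1.42], [0.17, 2.43], [-1.26, 4.41], [0.16, 1.93], [-2.52, 2.52]. Speed limits (rad/s): [1.89, 1.89, 2.39, 2.39, 3.01, 3.01, 3.01].

## Interface

Orientations are given as a unit quaternion [x, y, z, w].
In Python, from rig import state, snapshot, close_job, outline_of gives the robot as it stands.
- The arm moves only by the tool servo_tool, never from a script. Its argument "steps" is a list of rows, each a list of 3 entries, a list of its own where there are three numbers: the shift along the tool's x, y, z in cm, then the turn about the tool's z in rad, then the closure, from 0 (fully open) to 1 (shut). In form: [[[tx, ty, tz], roll, grip], ...]. A call has 1 to 5 rows; each row shifts and turns the commanded pose from where the row before left it, along the tool's axes as they then stand; what a row does not reach is not made up. A row lasts 1/12 s, in which the tool goes at most 41.7 mm and 7.16 degrees, less where a joint would pass 70% of its speed; a pose out of reach is approached as far as the arm can. A call is refused whole if a number of a shift passes 4.17 or a number of a turn 0.125, either way. A call with a gripper value outside its range is refused whole. The fingers move at their own pace and stop on an object; "newtons" is the grip in N (left out, the last holds). Time passes only in rows, so rows that do not move let the fingers close. It gives the time, the measured TCP pose, the force, the opening and the grip force at its end, in the units of the state.
- state(): the state, without advancing time (a new reading comes with each control period).
- snapshot(name): name is "side" or "top" or "wrist"; returns a dict with "pixels" (420x560x3 uint8, red, green, blue), "range_z" (420x560 float32, m along the optical axis (not along the pixel's ray), 0 where there is no reading), "camera_matrix" (3x3 intrinsics, pixels), "R" (3x3) and "t" (3): a world point X has camera coordinates R X + t; the wrist camera has in their place "T_tool_cam" (4x4, takes a point from camera to tool coordinates, whose origin is the TCP and whose axes are the flange's). Camera axes: x right, y down, z forward; pixel columns grow to the right and rows downward; lengths in m; the calibration is good to about 2 mm. A picture is of the moment at which its call begins: read the wrist's pose just before it.
- close_job(): hands the job in; it is judged then, once.
Trained networks look in the newest picture that a camera, given by its name, has taken for a name from the list of things; names that differ only in an ending like _2 or _b are one class to them, and where a whole thing is asked for, a point or a joint stands for the part that bears it (a point fixed in the world has none). Each returns a list of dicts, best first, with "score" (0 to 1); they miss things now and then, are a little off and sometimes report something else, mostly with a low value. They report only what shows in the picture. A call takes as long as a camera call.
- outline_of(camera, query): "region" (420x560 bool, what is visible of it) and "xy" ([column, row] in pixels, amid what is visible of it).
The state is a dict: "t": time; "q": joint angles; "dq": joint speeds; "joint_efforts": joint torques, N m; "ee_pos": TCP position; "tool_rot": TCP orientation; "ft_force": force on the tool from outside, world axes, zero at the start; "ft_torque": the same for the moment, N m; "finger_gap": finger opening in m; "grip_force": force on a finger pad.
Only numpy, scipy, OpenCV 4.12 (cv2) and the standard library are available. Lean on these libraries where they do the work, as an engineer would, in place of code of your own. Each camera call takes 0.05 s, during which the arm holds its last target. There are 200 camera calls.

## Working session

There is one attempt and no reset: what is moved stays moved. The work goes in short steps, Python scripts to look and compute and a tool call to move; the robot and the scene stay as the last step left them, time stands still between calls to the robot, and variables do not carry over. Pictures are saved under pics/ and viewed, at most 10 in all, crops included, and the job is handed in when it is done.

Besides the shell and the picture viewer there is one more tool, called as name([rows], argument=value, ...), one row to a line, values as JSON. servo_tool: Moves the arm, as the interface text tells. Its arguments: {"type":"object","properties":{"steps":{"type":"array"},"newtons":{"type":"number"}},"required":["steps"]}

```bash
mkdir -p pics
cat > h.py <<'E'
import numpy as np, cv2
from rig import state, snapshot, close_job, outline_of
def cloud(s):
    K=s["camera_matrix"];z=s["range_z"];v,u=np.mgrid[:420,:560]
    P=np.stack([(u-K[0,2])*z/K[0,0],(v-K[1,2])*z/K[1,1],z],-1)
    return (P-s["t"])@s["R"]   # R^T(p-t)
E
python3 - <<'E'
from h import *
st=state();print({k:np.round(v,3).tolist() for k,v in st.items()})
ims=[]
for c in("top","side"):
    s=snapshot(c);P=cloud(s);ims.append(s["pixels"])
    cv2.imwrite(f"pics/{c}0.png",s["pixels"][:,:,::-1])
    for n in("console","iso_unit","sel_unit","isolator_grip","selector_grip","isolator","selector","tape_roll","side_marker","mug","wipes_tub"):
        for d in outline_of(c,n)[:1]:
            m=d["region"]&(s["range_z"]>0);p=P[m]
            if len(p)==0: print(c,n,"empty");continue
            print(c,n,round(d["score"],2),np.round(d["xy"]),m.sum(),"med",np.median(p,0).round(3),"lo",np.percentile(p,2,0).round(3),"hi",np.percentile(p,98,0).round(3))
E
```

```text
{'t': 0.0, 'q': [-1.305, 0.522, -0.036, 1.6, 0.021, 1.021, -0.113], 'dq': [-0.001, -0.001, -0.0, 0.002, 0.001, 0.0, 0.001], 'joint_efforts': [-0.001, -92.711, 1.979, -36.993, 0.018, 0.008, -0.0], 'ee_pos': [0.206, 0.59, 0.231], 'tool_rot': [0.167, 0.986, -0.001, -0.0], 'ft_force': [-0.24, 0.456, -0.566], 'ft_torque': [-0.054, 0.004, 0.0], 'grip_force': 0.0, 'finger_gap': 0.086}
top console 0.86 [262. 181.] 4267 med [0.57  0.048 0.05 ] lo [ 0.507 -0.176  0.027] hi [0.655 0.231 0.057]
top iso_unit 0.63 [309. 179.] 2090 med [ 0.575 -0.084  0.091] lo [ 0.507 -0.141  0.052] hi [ 0.639 -0.025  0.158]
top sel_unit 0.84 [229. 174.] 1433 med [0.578 0.133 0.091] lo [0.521 0.086 0.072] hi [0.63  0.184 0.157]
top isolator_grip 0.74 [312. 185.] 413 med [ 0.566 -0.095  0.113] lo [ 0.5   -0.129  0.107] hi [ 0.6   -0.063  0.164]
top selector_grip 0.6 [235. 178.] 334 med [0.566 0.121 0.114] lo [0.514 0.081 0.105] hi [0.598 0.152 0.161]
top isolator 0.63 [314. 181.] 494 med [ 0.566 -0.097  0.112] lo [ 0.501 -0.129  0.087] hi [ 0.605 -0.063  0.163]
top selector 0.86 [238. 182.] 370 med [0.564 0.119 0.1
[... 750 characters left out ...]
  0.112] lo [ 0.5   -0.138  0.097] hi [ 0.603 -0.07   0.159]
side selector_grip 0.74 [303. 189.] 204 med [0.56  0.114 0.112] lo [0.516 0.076 0.089] hi [0.6   0.153 0.159]
side isolator 0.71 [316. 237.] 336 med [ 0.56  -0.106  0.112] lo [ 0.5   -0.138  0.095] hi [ 0.603 -0.067  0.16 ]
side selector 0.6 [304. 188.] 188 med [0.559 0.114 0.112] lo [0.518 0.076 0.093] hi [0.6   0.145 0.159]
side tape_roll 0.44 [321. 218.] 110 med [0.616 0.023 0.065] lo [0.595 0.005 0.051] hi [0.635 0.049 0.071]
side mug 0.92 [270. 157.] 546 med [0.469 0.352 0.061] lo [0.429 0.333 0.   ] hi [0.508 0.415 0.094]
side wipes_tub 0.85 [308. 141.] 743 med [0.635 0.406 0.102] lo [0.598 0.392 0.01 ] hi [0.68  0.463 0.153]
```

Run:
```python
from h import *
for c in("top","side"):
    s=snapshot(c);P=cloud(s).reshape(-1,3)
    ok=(s["range_z"].ravel()>0)&(P[:,0]>.4)&(P[:,0]<.75)&(abs(P[:,1]-.02)<.27);P=P[ok]
    for nm,lo,hi,ys in(("isotop",.15,.17,(-.25,.02)),("seltop",.148,.17,(.02,.25)),("isohouse",.086,.096,(-.25,.02)),("selhouse",.086,.096,(.02,.25)),("isohub",.106,.117,(-.25,.02)),("selhub",.104,.117,(.02,.25)),("console",.046,.054,(-.3,.3))):
        p=P[(P[:,2]>lo)&(P[:,2]<hi)&(P[:,1]>ys[0])&(P[:,1]<ys[1])]
        r=cv2.minAreaRect(p[:,:2].astype(np.float32)*1000)
        print(c,nm,len(p),p.mean(0).round(4),[np.round(x,1) for x in r])
s=snapshot("top")
a=cv2.resize(s["pixels"][110:260,170:370],None,fx=4,fy=4,interpolation=cv2.INTER_CUBIC)
cv2.imwrite("pics/c1.png",a[:,:,::-1])
```

```text
top isotop 57 [ 0.5073 -0.1249  0.1598] [array([ 507.4, -124.9]), array([20.2, 18.9]), np.float64(7.3)]
top seltop 111 [0.5267 0.0937 0.1549] [array([527.3,  93.5]), array([29.2, 29.3]), np.float64(47.0)]
top isohouse 1364 [ 0.5846 -0.0804  0.0905] [array([581.6, -83.3]), array([120. , 120.1]), np.float64(89.5)]
top selhouse 956 [0.5859 0.1392 0.0905] [array([582.9, 136.5]), array([ 99.7, 100. ]), np.float64(89.0)]
top isohub 359 [ 0.5662 -0.0915  0.112 ] [array([548.4, -95.1]), array([118. ,  44.7]), np.float64(20.5)]
top selhub 216 [0.5767 0.1318 0.1115] [array([570. , 131.7]), array([64.8, 38.5]), np.float64(17.7)]
top console 3353 [0.5777 0.041  0.0501] [array([581.9,  26.5]), array([419. , 149.9]), np.float64(89.6)]
side isotop 39 [ 0.5088 -0.1298  0.1581] [array([ 509.8, -129.2]), array([18.6, 20.7]), np.float64(24.3)]
side seltop 49 [0.5287 0.0874 0.1536] [array([529.4,  87.7]), array([26.1, 28.1]), np.float64(80.8)]
side isohouse 705 [ 0.5866 -0.0913  0.0898] [array([584. , -85.9]), array([118.9, 123.4]), np.float64(0.5)]
side selhouse 315 [0.593  0.125  0.0898] [array([585.8, 132.1]), array([100.3, 102.5]), np.float64(0.3)]
side isohub 214 [ 0.5672 -0.0973  0.1112] [array([551.1, -99. ]), array([117.6,  46. ]), np.float64(20.1)]
side selhub 110 [0.5727 0.1218 0.1104] [array([560.8, 122.1]), array([95.8, 38.3]), np.float64(26.6)]
side console 1372 [ 0.5752 -0.0139  0.0498] [array([584.5,  23. ]), array([421.6, 149.5]), np.float64(89.5)]
```

View pics/c1.png

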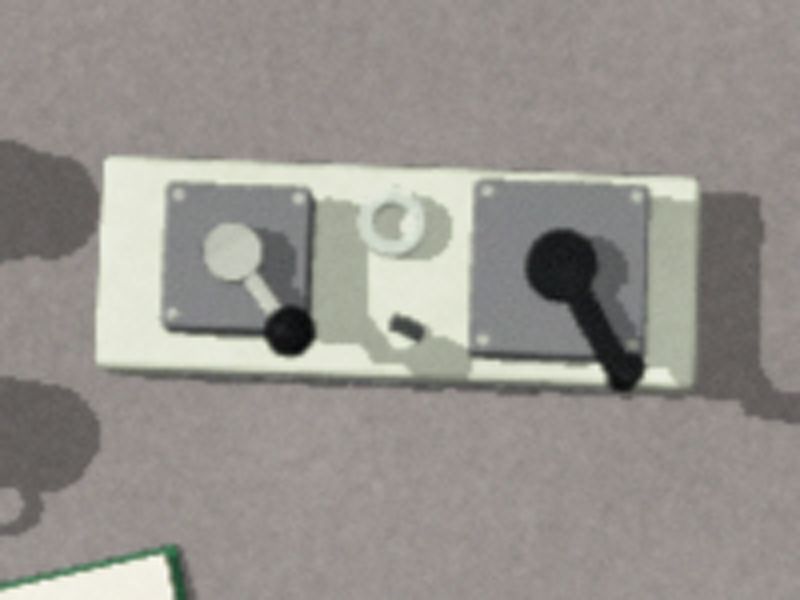

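View pics/side0.png

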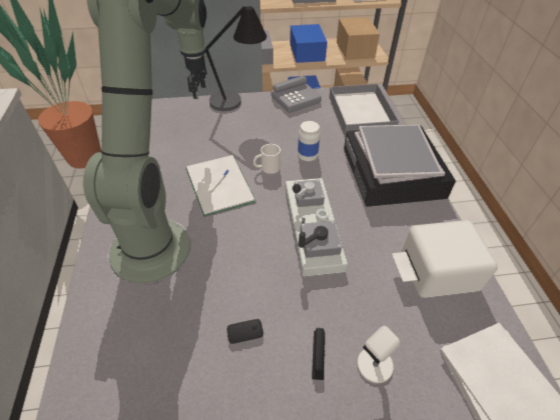

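The top crop shows the selector on the left (ball at about crop (290,330)), the tape at (392,220) and the marker at (407,327). The isolator is on the right, with its grip at (625,370). The measured lever radii and angles fit the data given: isolator at about 0.14 rad, selector at about 0. The side view shows no other obstacles near the console. I'll travel there now.

servo_tool([
  [[-3.1,-2.5,0],0,0.4],
  [[-3.1,-2.5,0],0,0.4],
  [[-3.1,-2.5,0],0,0.4],
  [[-3.1,-2.5,0],0,0.4],
  [[-3.1,-2.5,0],0,0.4],
])

```text
t: 1.77
ee_pos: [0.3118, 0.4193, 0.2314]
tool_rot: [0.167, 0.986, 0.0, 0.0]
ft_force: [1.6, 0.9, -0.3]
finger_gap: 0.0515
grip_force: 0.0
```

servo_tool([
  [[-3.1,-2.5,0],0,0.4],
  [[-3.1,-2.5,0],0,0.4],
  [[-3.1,-2.5,0],0,0.4],
  [[-3.1,-2.5,0],0,0.4],
  [[-3.1,-2.5,0],0,0.4],
])

```text
t: 2.18
ee_pos: [0.417, 0.2501, 0.2316]
tool_rot: [0.167, 0.986, 0.0, 0.0]
ft_force: [0.4, 1.5, -0.6]
finger_gap: 0.0511
grip_force: 0.0
```

servo_tool([
  [[-2.0,-3.2,0],0,0.4],
  [[-2.0,-3.2,0],0,0.4],
  [[-2.0,-3.2,0],0,0.4],
  [[-2.0,-3.2,0],0,0.4],
  [[-2.0,-3.2,0],0,0.4],
])

```text
t: 2.6
ee_pos: [0.4581, 0.0661, 0.2316]
tool_rot: [0.167, 0.986, 0.0, 0.0]
ft_force: [0.8, 0.5, 1.0]
finger_gap: 0.0512
grip_force: 0.0
```

servo_tool([
  [[-2.2,-3.3,0],0,0.4],
  [[-2.2,-3.3,0],0,0.4],
  [[-2.2,-3.3,0],0,0.4],
  [[-2.2,-3.3,0],0,0.4],
  [[-2.2,-3.3,0],0,0.4],
])

```text
t: 3.02
ee_pos: [0.5076, -0.1262, 0.2316]
tool_rot: [0.167, 0.986, 0.0, 0.0]
ft_force: [0.9, 1.2, 0.6]
finger_gap: 0.0511
grip_force: 0.0
```

servo_tool([
  [[0,0,0],-0.12,0.4],
  [[0,0,0],-0.12,0.4],
  [[0,0,0],-0.12,0.4],
  [[0,0,0],-0.12,0.4],
  [[0,0,0],-0.12,0.4],
])

```text
t: 3.43
ee_pos: [0.5074, -0.1243, 0.2314]
tool_rot: [-0.135, 0.991, -0.0, 0.0]
ft_force: [-0.3, -0.4, 1.0]
finger_gap: 0.0509
grip_force: 0.0
```

servo_tool([
  [[0,0,0],-0.12,0.4],
  [[0,0,0],-0.12,0.4],
  [[0,0,0],0,0.4],
])

```text
t: 3.68
ee_pos: [0.5074, -0.1243, 0.2314]
tool_rot: [-0.252, 0.968, 0.0, 0.0]
ft_force: [-0.6, -0.4, -0.7]
finger_gap: 0.0514
grip_force: 0.0
```

```bash
cat >> h.py <<'E'
from scipy.spatial.transform import Rotation as Ro
def wcloud(st,s):
    K=s["camera_matrix"];z=s["range_z"];v,u=np.mgrid[:420,:560]
    P=np.stack([(u-K[0,2])*z/K[0,0],(v-K[1,2])*z/K[1,1],z],-1)
    T=s["T_tool_cam"];P=P@T[:3,:3].T+T[:3,3]
    return P@Ro.from_quat(st["tool_rot"]).as_matrix().T+st["ee_pos"]
E
python3 - <<'E'
from h import *
st=state();s=snapshot("wrist");P=wcloud(st,s);R=Ro.from_quat(st["tool_rot"]).as_matrix()
print(st["ee_pos"],R.round(3).tolist(),st["ft_force"],st["finger_gap"],st["q"])
cv2.imwrite("pics/w1.png",s["pixels"][:,:,::-1])
z=s["range_z"]
for lo,hi,y0,y1 in((.152,.168,-.2,0),(.086,.096,-.2,0),(.106,.117,-.2,0)):
    m=(z>0)&(P[...,2]>lo)&(P[...,2]<hi)&(P[...,1]>y0)&(P[...,1]<y1)
    p=P[m]
    if len(p)>5: print(lo,len(p),p.mean(0).round(4),[np.round(x,1) for x in cv2.minAreaRect(p[:,:2].astype(np.float32)*1000)])
E
```

```text
[ 0.50742919 -0.12425313  0.23140249] [[-0.873, -0.488, 0.0], [-0.488, 0.873, 0.0], [-0.0, -0.0, -1.0]] [-0.62738477 -0.41230378 -0.65688566] 0.05137888940417878 [ 0.09543265  0.35887448  0.04045969  1.87105542 -0.01812932  0.91180365
  2.22549595]
0.152 774 [ 0.5078 -0.1278  0.1588] [array([ 508.7, -127.4]), array([20.8, 20.8]), np.float64(73.3)]
0.086 8782 [ 0.5775 -0.0837  0.0895] [array([582.3, -84.9]), array([120. , 119.2]), np.float64(0.1)]
0.106 2735 [ 0.5704 -0.0918  0.1113] [array([ 554.8, -106.9]), array([118.4,  47. ]), np.float64(38.5)]
```

View pics/w1.png

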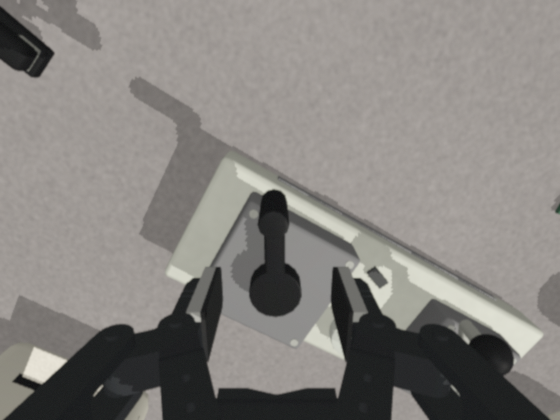

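The wrist view shows the isolator grip at about (273,205) with the lever lined up with the tool's x axis. Its position, (0.508, -0.127), is confirmed, so I'll descend around it.

servo_tool([
  [[0,-0.2,3.5],0,0.4],
  [[0,0,3.5],0,0.4],
  [[0,0,2.5],0,0.4],
  [[0,0,1.5],0,0.4],
  [[0,0,0],0,0.4],
], newtons=20)

```text
t: 4.15
ee_pos: [0.5068, -0.1256, 0.1185]
tool_rot: [-0.247, 0.969, 0.001, -0.002]
ft_force: [-0.6, -0.6, 0.0]
finger_gap: 0.0511
grip_force: 0.0
```

servo_tool([
  [[0,0,0],0,0.58],
  [[0,0,0],0,0.58],
  [[0,0,0],0,0.58],
])

```text
t: 4.4
ee_pos: [0.5091, -0.1261, 0.1226]
tool_rot: [-0.249, 0.969, -0.0, 0.001]
ft_force: [0.2, 0.2, 0.9]
finger_gap: 0.0357
grip_force: 0.0
```

servo_tool([
  [[0,0.3,0],0,0.58],
  [[0,0.3,0],0,0.58],
  [[0,0.2,0],0,0.58],
  [[0,0.2,0],0.03,0.58],
  [[0,0,0],0,0.58],
])

```text
t: 4.82
ee_pos: [0.5038, -0.1169, 0.1218]
tool_rot: [-0.234, 0.972, -0.0, 0.001]
ft_force: [1.7, -0.2, -0.2]
finger_gap: 0.0358
grip_force: 0.4
```

servo_tool([
  [[-0.04,0.4,0],0.05,0.58],
  [[-0.04,0.4,0],0.05,0.58],
  [[-0.04,0.4,0],0.05,0.58],
  [[-0.04,0.4,0],0.05,0.58],
  [[0,0,0],0,0.58],
])

```text
t: 5.23
ee_pos: [0.4989, -0.1013, 0.1215]
tool_rot: [-0.136, 0.991, -0.0, 0.0]
ft_force: [-0.3, -0.2, -0.3]
finger_gap: 0.0355
grip_force: 0.0
```

servo_tool([
  [[-0.04,0.42,0],0.05,0.58],
  [[-0.04,0.42,0],0.05,0.58],
  [[-0.04,0.42,0],0.05,0.58],
  [[-0.04,0.42,0],0.05,0.58],
  [[-0.04,0.42,0],0.05,0.58],
])

```text
t: 5.65
ee_pos: [0.4972, -0.0811, 0.1214]
tool_rot: [-0.012, 1.0, -0.0, 0.0]
ft_force: [1.0, -2.9, 1.5]
finger_gap: 0.0358
grip_force: 1.6
```

servo_tool([
  [[-0.04,0.42,0],0.05,0.58],
  [[-0.04,0.42,0],0.05,0.58],
  [[-0.04,0.42,0],0.05,0.58],
  [[0,0.1,0],0.012,0.58],
  [[0,0.1,0],0.012,0.58],
])

```text
t: 6.07
ee_pos: [0.4989, -0.0665, 0.1213]
tool_rot: [0.074, 0.997, -0.0, -0.0]
ft_force: [-0.8, -3.1, 1.7]
finger_gap: 0.0358
grip_force: 1.5
```

```bash
cat >> h.py <<'E'
def where(ax=(.583,-.085)):
    st=state();R=Ro.from_quat(st["tool_rot"]).as_matrix();d=st["ee_pos"][:2]-np.array(ax)
    y=R[:2,1];f=st["ft_force"][:2]
    print("t",st["t"],"r,ytool mm",np.round([d@R[:2,0]*1e3,d@y*1e3],1),"tool ang",round(float(np.arctan2(-R[1,0],-R[0,0])),3),"F tang/rad",np.round([f@y,f@R[:2,0]],1),"gap",st["finger_gap"],"grip",st["grip_force"],"z",st["ee_pos"][2])
E
python3 -c "
from h import *
where()
st=state();s=snapshot('top');P=cloud(s);m=(P[...,2]>.15)&(s['range_z']>0)&(abs(P[...,1]+.05)<.08)&(P[...,2]<.165);print(P[m].mean(0),m.sum())
cv2.imwrite('pics/w2.png',cv2.resize(s['pixels'][110:260,170:370],None,fx=4,fy=4)[:,:,::-1])
"
```

```text
t 6.0667 r,ytool mm [85.9  5.9] tool ang -0.148 F tang/rad [-3.2  0.3] gap 0.03578497122150707 grip 1.4613764360547066 z 0.1213308639992262
[ 0.97036397 -0.12823908  0.15099429] 7
```

View pics/w2.png

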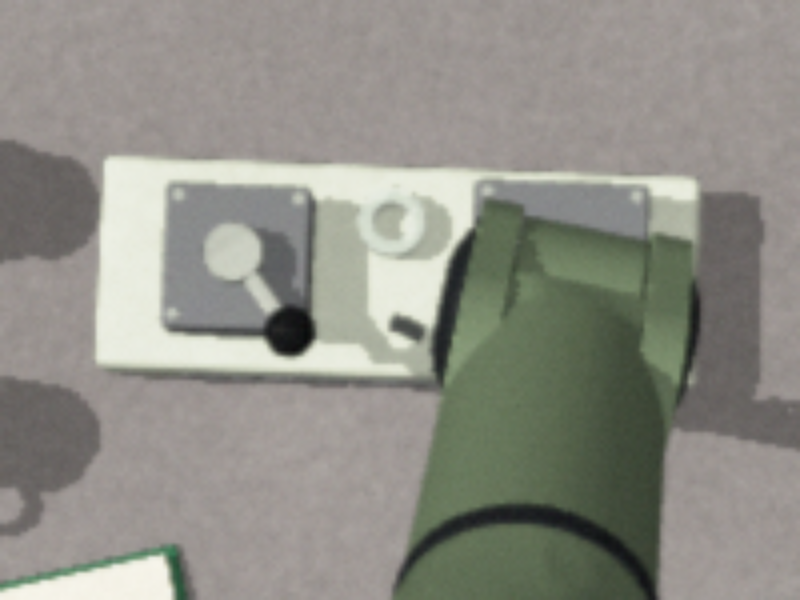

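The arm covers the isolator in this view. Tape, marker and selector haven't moved. The tool is in contact, with 3.2 N of friction, at about 0.79 rad. I'll check the contact stiffness with a small back-off before feeling for the stop.

servo_tool([
  [[0,-0.04,0],0,0.58],
  [[0,0,0],0,0.58],
])

```text
t: 6.28
ee_pos: [0.4987, -0.0668, 0.1212]
tool_rot: [0.074, 0.997, 0.0, -0.0]
ft_force: [-0.3, 0.3, 0.3]
finger_gap: 0.036
grip_force: 0.0
```

servo_tool([
  [[0,0.04,0],0,0.58],
  [[-0.01,0.1,0],0.012,0.58],
  [[-0.01,0.1,0],0.012,0.58],
  [[-0.01,0.1,0],0.012,0.58],
])

```text
t: 6.62
ee_pos: [0.4996, -0.0636, 0.1213]
tool_rot: [0.094, 0.996, -0.0, -0.0]
ft_force: [-0.1, -3.6, 0.1]
finger_gap: 0.0355
grip_force: 1.6
```

Stiffness is about 10 N/mm, so I'll creep in calls of 2 mm.

servo_tool([
  [[-0.004,0.05,0],0.006,0.58],
  [[-0.004,0.05,0],0.006,0.58],
  [[-0.004,0.05,0],0.006,0.58],
  [[-0.004,0.05,0],0.006,0.58],
])

```text
t: 6.95
ee_pos: [0.5001, -0.0614, 0.1212]
tool_rot: [0.105, 0.994, -0.0, -0.0]
ft_force: [-2.8, -2.8, 0.0]
finger_gap: 0.0361
grip_force: 1.6
```

servo_tool([
  [[-0.004,0.05,0],0.006,0.58],
  [[-0.004,0.05,0],0.006,0.58],
  [[-0.004,0.05,0],0.006,0.58],
  [[-0.004,0.05,0],0.006,0.58],
])

```text
t: 7.28
ee_pos: [0.5007, -0.0595, 0.1213]
tool_rot: [0.117, 0.993, -0.0, -0.0]
ft_force: [-3.9, -2.7, 0.4]
finger_gap: 0.0358
grip_force: 1.7
```

servo_tool([
  [[-0.004,0.05,0],0.006,0.58],
  [[-0.004,0.05,0],0.006,0.58],
  [[-0.004,0.05,0],0.006,0.58],
  [[-0.004,0.05,0],0.006,0.58],
])

```text
t: 7.62
ee_pos: [0.5015, -0.0576, 0.1213]
tool_rot: [0.129, 0.992, -0.0, -0.0]
ft_force: [-3.9, -2.8, -0.7]
finger_gap: 0.0357
grip_force: 1.7
```

```bash
python3 -c "
from h import *
where()"
```

```text
t 7.6167 r,ytool mm [85.8  5.6] tool ang -0.258 F tang/rad [-3.7  3. ] gap 0.0357388450309922 grip 1.7233073338866234 z 0.12128064796529903
```

servo_tool([
  [[0,0.05,0],0.006,0.58],
  [[0,0.05,0],0.006,0.58],
  [[-0.004,0.05,0],0.006,0.58],
  [[-0.004,0.05,0],0.006,0.58],
])

```text
t: 7.95
ee_pos: [0.5021, -0.0556, 0.1213]
tool_rot: [0.141, 0.99, -0.0, -0.0]
ft_force: [-4.0, -2.7, -0.9]
finger_gap: 0.0359
grip_force: 1.7
```

servo_tool([
  [[-0.004,0.05,0],0.006,0.58],
  [[-0.004,0.05,0],0.006,0.58],
  [[-0.004,0.05,0],0.006,0.58],
  [[-0.004,0.05,0],0.006,0.58],
])

```text
t: 8.28
ee_pos: [0.5028, -0.0538, 0.1213]
tool_rot: [0.153, 0.988, -0.0, -0.0]
ft_force: [-4.5, -3.0, -0.4]
finger_gap: 0.0356
grip_force: 1.7
```

servo_tool([
  [[0,0.05,0],0.006,0.58],
  [[0,0.05,0],0.006,0.58],
  [[0,0.05,0],0.006,0.58],
  [[0,0.05,0],0.006,0.58],
])

```text
t: 8.62
ee_pos: [0.5035, -0.052, 0.1213]
tool_rot: [0.164, 0.986, -0.0, 0.0]
ft_force: [-2.9, -3.3, -0.7]
finger_gap: 0.0361
grip_force: 2.0
```

servo_tool([
  [[0,0.05,0],0.006,0.58],
  [[0,0.05,0],0.006,0.58],
  [[0,0.05,0],0.006,0.58],
])

```text
t: 8.87
ee_pos: [0.5041, -0.0505, 0.1213]
tool_rot: [0.173, 0.985, -0.0, 0.0]
ft_force: [-1.8, -3.0, -3.1]
finger_gap: 0.0361
grip_force: 1.9
```

servo_tool([
  [[0,0.05,0],0.006,0.58],
  [[0,0.05,0],0.006,0.58],
  [[0,0.05,0],0.006,0.58],
  [[0,0.05,0],0.006,0.58],
])

```text
t: 9.2
ee_pos: [0.5048, -0.0486, 0.1213]
tool_rot: [0.185, 0.983, 0.0, 0.0]
ft_force: [0.4, -4.0, -2.8]
finger_gap: 0.036
grip_force: 1.8
```

servo_tool([
  [[-0.004,0.05,0],0.006,0.58],
  [[-0.004,0.05,0],0.006,0.58],
  [[-0.004,0.05,0],0.006,0.58],
  [[-0.004,0.05,0],0.006,0.58],
])

```text
t: 9.53
ee_pos: [0.5056, -0.0474, 0.1213]
tool_rot: [0.197, 0.98, -0.0, 0.0]
ft_force: [-0.5, -9.2, -2.2]
finger_gap: 0.0359
grip_force: 4.4
```

The force rose to 8.7 N and the travel fell short, so this looks like the stop. I'll press a little more to confirm.

servo_tool([
  [[0,0.04,0],0,0.58],
  [[0,0.03,0],0,0.58],
  [[0,0,0],0,0.58],
])

```text
t: 9.78
ee_pos: [0.5056, -0.0472, 0.1213]
tool_rot: [0.197, 0.98, -0.001, 0.0]
ft_force: [-0.2, -9.9, -0.8]
finger_gap: 0.0356
grip_force: 4.9
```

```bash
python3 -c "
from h import *
where()"
```

```text
t 9.7833 r,ytool mm [86.  5.] tool ang -0.397 F tang/rad [-9.2 -3.6] gap 0.0356430853472406 grip 4.887176156044006 z 0.12130954495357965
```

servo_tool([
  [[0,0.05,0],0,0.58],
  [[0,0.05,0],0,0.58],
  [[0,0,0],0,0.58],
])

```text
t: 10.03
ee_pos: [0.5058, -0.0468, 0.1213]
tool_rot: [0.197, 0.98, -0.001, -0.0]
ft_force: [-3.2, -13.3, -1.8]
finger_gap: 0.0358
grip_force: 6.6
```

servo_tool([
  [[0,0.04,0],0,0.58],
  [[0,0.04,0],0,0.58],
  [[0,0,0],0,0.58],
])

```text
t: 10.28
ee_pos: [0.5058, -0.0465, 0.1213]
tool_rot: [0.198, 0.98, -0.001, -0.0]
ft_force: [-4.7, -16.1, -0.7]
finger_gap: 0.0356
grip_force: 8.2
```

servo_tool([
  [[0,-0.4,0],0,0.58],
  [[0,-0.4,0],0,0.56],
  [[0,0,0],0,0.5],
  [[0,0,0.001],0,0.5],
])

```text
t: 10.62
ee_pos: [0.5035, -0.0517, 0.1214]
tool_rot: [0.197, 0.98, 0.0, 0.0]
ft_force: [-0.2, 0.4, 0.6]
finger_gap: 0.0426
grip_force: 0.0
```

```bash
python3 -c "
from h import *
where();print(state()['q'])"
```

```text
t 10.6167 r,ytool mm [86.2  0.1] tool ang -0.396 F tang/rad [0.3 0.3] gap 0.042618460620602414 grip 0.0 z 0.12139891532395554
[-0.22343635  0.51342095  0.27880606  2.01771919 -0.22916653  0.63948366
  1.38077927]
```

Free of contact. Next I'll rise, travel to the selector and roll.

servo_tool([
  [[0,0,-2],0,0.4],
  [[0,0,-3],0,0.4],
  [[0,0,-3],0,0.4],
  [[0,0,-3],0,0.4],
])

```text
t: 10.95
ee_pos: [0.5033, -0.0516, 0.2327]
tool_rot: [0.197, 0.981, 0.0, -0.0]
ft_force: [0.6, -0.5, -0.8]
finger_gap: 0.0512
grip_force: 0.0
```

servo_tool([
  [[0.86,3.5,0],0,0.4],
  [[0.86,3.5,0],0,0.4],
  [[0.86,3.5,0],0,0.4],
  [[0.86,3.5,0],0,0.4],
])

```text
t: 11.28
ee_pos: [0.5257, 0.0928, 0.2317]
tool_rot: [0.197, 0.98, 0.0, 0.0]
ft_force: [1.1, 0.6, -0.3]
finger_gap: 0.0511
grip_force: 0.0
```

servo_tool([
  [[0,0,0],-0.12,0.4],
  [[0,0,0],-0.12,0.4],
  [[0,0,0],-0.12,0.4],
  [[0,0,0],-0.12,0.4],
  [[0,0,0],-0.12,0.4],
])

```text
t: 11.7
ee_pos: [0.5256, 0.0912, 0.2314]
tool_rot: [-0.105, 0.994, 0.0, 0.0]
ft_force: [-0.3, 0.6, -0.2]
finger_gap: 0.051
grip_force: 0.0
```

servo_tool([
  [[0,0,0],-0.12,0.4],
  [[0,0,0],-0.12,0.4],
  [[0,0,0],-0.12,0.4],
  [[0,0,0],-0.09,0.4],
  [[0,0,0],0,0.4],
])

```text
t: 12.12
ee_pos: [0.5257, 0.0909, 0.2314]
tool_rot: [-0.324, 0.946, 0.0, 0.0]
ft_force: [-0.2, 0.5, 0.6]
finger_gap: 0.0511
grip_force: 0.0
```

Run:
```python
from h import *
where((.584,.135))
st=state();s=snapshot("wrist");P=wcloud(st,s);z=s["range_z"]
print(st["ee_pos"],st["q"].round(2) if hasattr(st["q"],"round") else st["q"])
cv2.imwrite("pics/w3.png",s["pixels"][:,:,::-1])
for nm,lo,hi,y0,y1 in(("ball",.148,.168,.03,.25),("selhouse",.086,.096,.03,.25),("iso",.152,.168,-.2,.03)):
    m=(z>0.05)&(P[...,2]>lo)&(P[...,2]<hi)&(P[...,1]>y0)&(P[...,1]<y1)&(P[...,0]>.4)&(P[...,0]<.68)
    p=P[m]
    if len(p)>5: print(nm,len(p),p.mean(0).round(4),[np.round(x,1) for x in cv2.minAreaRect(p[:,:2].astype(np.float32)*1000)])
```

```text
t 12.1167 r,ytool mm [73.1  0.9] tool ang 0.659 F tang/rad [ 0.5 -0.2] gap 0.051108626439063165 grip 0.0 z 0.23138933604771617
[0.52566826 0.09089204 0.23138934] [-0.33  0.38  0.06  1.84 -0.03  0.92  1.98]
ball 1385 [0.5263 0.0916 0.1542] [array([528.2,  92.8]), array([30. , 30.8]), np.float64(69.7)]
selhouse 6212 [0.5849 0.1375 0.0894] [array([583.6, 134.8]), array([99.2, 99.2]), np.float64(89.9)]
iso 1305 [ 0.5024 -0.0538  0.1588] [array([502.9, -54.8]), array([21.1, 21.1]), np.float64(51.9)]
```

View pics/w3.png

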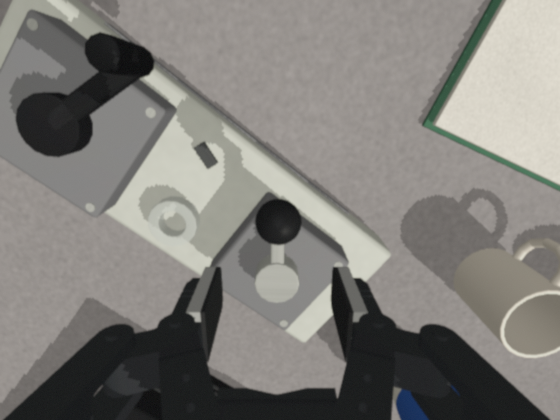

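The isolator still stands home at about 1.02 rad (grip seen near (105,50)), and the ball is centred between the fingers at (278,220). Descending on the selector.

servo_tool([
  [[-0.2,0,3.5],0,0.4],
  [[0,0,3.5],0,0.4],
  [[0,0,2.3],0,0.4],
  [[0,0,1.4],0,0.4],
  [[0,0,0],0,0.4],
])

```text
t: 12.58
ee_pos: [0.5258, 0.0916, 0.1216]
tool_rot: [-0.32, 0.947, 0.0, -0.002]
ft_force: [-0.4, -0.5, 0.2]
finger_gap: 0.0511
grip_force: 0.0
```

servo_tool([
  [[0,0,0],0,0.49],
  [[0,0,0],0,0.49],
  [[0,0.2,0],0,0.49],
  [[0,0.1,0],0,0.49],
  [[0,0,0],0,0.49],
])

```text
t: 13.0
ee_pos: [0.5256, 0.0945, 0.1251]
tool_rot: [-0.321, 0.947, 0.0, 0.001]
ft_force: [-0.2, 0.2, -0.1]
finger_gap: 0.0438
grip_force: 0.0
```

```bash
python3 -c "
from h import *
where((.584,.135))"
```

```text
t 13.0 r,ytool mm [71.   3.4] tool ang 0.654 F tang/rad [0.3 0. ] gap 0.04376992100034605 grip 0.0 z 0.1250692907721061
```

servo_tool([
  [[0,0.1,0],0,0.49],
  [[0,0.1,0],0.014,0.49],
  [[0,0.1,0],0.014,0.49],
  [[0,0.1,0],0.014,0.49],
  [[0,0.1,0],0.014,0.49],
])

```text
t: 13.42
ee_pos: [0.5228, 0.098, 0.1244]
tool_rot: [-0.294, 0.956, -0.0, 0.0]
ft_force: [3.2, -2.1, -0.1]
finger_gap: 0.0435
grip_force: 1.3
```

```bash
python3 -c "
from h import *
where((.584,.135))"
```

```text
t 13.4167 r,ytool mm [71.4  3.8] tool ang 0.596 F tang/rad [-3.5 -1.5] gap 0.04350449899662533 grip 1.321002021431923 z 0.12441663765453748
```

servo_tool([
  [[0,0.07,0],0.01,0.49],
  [[0,0.07,0],0.01,0.49],
  [[0,0.07,0],0.01,0.49],
])

```text
t: 13.67
ee_pos: [0.5215, 0.0999, 0.1244]
tool_rot: [-0.28, 0.96, -0.0, 0.0]
ft_force: [3.1, -0.8, -0.1]
finger_gap: 0.0437
grip_force: 1.2
```

```bash
python3 -c "
from h import *
where((.584,.135))"
```

```text
t 13.6667 r,ytool mm [71.6  4. ] tool ang 0.567 F tang/rad [-2.3 -2.2] gap 0.043721200635275646 grip 1.2238429114222527 z 0.1243603054199314
```

servo_tool([
  [[-0.02,0.14,0],0.02,0.49],
  [[-0.02,0.21,0],0.03,0.49],
  [[-0.04,0.42,0],0.06,0.49],
  [[-0.04,0.42,0],0.06,0.49],
  [[-0.04,0.42,0],0.06,0.49],
])

```text
t: 14.08
ee_pos: [0.5151, 0.1148, 0.1243]
tool_rot: [-0.166, 0.986, -0.0, -0.0]
ft_force: [1.6, -3.0, 1.2]
finger_gap: 0.043
grip_force: 1.6
```

```bash
python3 -c "
from h import *
where((.584,.135))"
```

```text
t 14.0833 r,ytool mm [71.7  3.5] tool ang 0.334 F tang/rad [-3.3 -0.5] gap 0.042967621618482985 grip 1.599697731435299 z 0.12431075954564727
```

Unlocked and turning (θ ≈ 0.31). Continuing to about 1.05.

servo_tool([
  [[-0.04,0.42,0],0.06,0.49],
  [[-0.04,0.42,0],0.06,0.49],
  [[-0.04,0.42,0],0.06,0.49],
  [[-0.04,0.42,0],0.06,0.49],
  [[-0.04,0.42,0],0.06,0.49],
])

```text
t: 14.5
ee_pos: [0.5121, 0.1355, 0.1242]
tool_rot: [-0.017, 1.0, -0.0, -0.001]
ft_force: [-0.1, -2.9, 2.5]
finger_gap: 0.0435
grip_force: 1.8
```

servo_tool([
  [[-0.04,0.42,0],0.06,0.49],
  [[-0.04,0.42,0],0.06,0.49],
  [[-0.04,0.42,0],0.06,0.49],
  [[-0.04,0.42,0],0.06,0.49],
  [[-0.04,0.42,0],0.06,0.49],
])

```text
t: 14.92
ee_pos: [0.5154, 0.1562, 0.124]
tool_rot: [0.133, 0.991, -0.0, -0.001]
ft_force: [-2.9, -3.7, 1.8]
finger_gap: 0.0435
grip_force: 2.0
```

servo_tool([
  [[-0.02,0.2,0],0.03,0.49],
  [[-0.02,0.2,0],0.03,0.49],
  [[-0.01,0.1,0],0.015,0.49],
])

```text
t: 15.17
ee_pos: [0.5173, 0.1611, 0.124]
tool_rot: [0.169, 0.986, -0.0, -0.001]
ft_force: [-4.1, -2.3, 1.7]
finger_gap: 0.0437
grip_force: 1.9
```

```bash
python3 -c "
from h import *
where((.584,.135))"
```

```text
t 15.1667 r,ytool mm [71.5  2.4] tool ang -0.339 F tang/rad [-3.5  3.1] gap 0.04367095290331418 grip 1.898483857512474 z 0.12397022765027108
```

servo_tool([
  [[-0.01,0.2,0],0.028,0.49],
  [[-0.01,0.2,0],0.028,0.49],
  [[-0.01,0.2,0],0.028,0.49],
  [[-0.01,0.2,0],0.028,0.49],
  [[-0.01,0.2,0],0.028,0.49],
])

```text
t: 15.58
ee_pos: [0.5218, 0.1701, 0.124]
tool_rot: [0.237, 0.971, -0.0, -0.001]
ft_force: [-4.7, -1.8, 0.7]
finger_gap: 0.0437
grip_force: 2.1
```

```bash
python3 -c "
from h import *
where((.584,.135))"
```

```text
t 15.5833 r,ytool mm [71.4  2.4] tool ang -0.479 F tang/rad [-3.7  3.4] gap 0.043724824218075664 grip 2.077588811516762 z 0.12399739051579055
```

θ ≈ 1.09; about 7 mm to go. Creeping.

servo_tool([
  [[0,0.07,0],0.01,0.49],
  [[0,0.07,0],0.01,0.49],
  [[0,0.07,0],0.01,0.49],
  [[0,0.07,0],0.01,0.49],
])

```text
t: 15.92
ee_pos: [0.5236, 0.1725, 0.1242]
tool_rot: [0.256, 0.967, -0.0, -0.0]
ft_force: [-4.0, -2.1, -0.7]
finger_gap: 0.0437
grip_force: 1.8
```

servo_tool([
  [[0,0.05,0],0.007,0.49],
  [[0,0.05,0],0.007,0.49],
  [[0,0.05,0],0.007,0.49],
])

```text
t: 16.17
ee_pos: [0.5246, 0.1738, 0.1242]
tool_rot: [0.266, 0.964, -0.0, -0.0]
ft_force: [-4.4, -1.2, -1.0]
finger_gap: 0.0437
grip_force: 1.9
```

servo_tool([
  [[0,0.05,0],0.007,0.49],
  [[0,0.05,0],0.007,0.49],
  [[0,0.05,0],0.007,0.49],
  [[0,0.05,0],0.007,0.49],
])

```text
t: 16.5
ee_pos: [0.5257, 0.1756, 0.1243]
tool_rot: [0.28, 0.96, -0.0, 0.0]
ft_force: [-4.0, -2.3, -1.9]
finger_gap: 0.0439
grip_force: 1.8
```

```bash
python3 -c "
from h import *
where((.584,.135))"
```

```text
t 16.5 r,ytool mm [71.  3.] tool ang -0.567 F tang/rad [-4.   2.1] gap 0.04386482054729176 grip 1.8171443045139313 z 0.12426753055149262
```

servo_tool([
  [[0,0.05,0],0.007,0.49],
  [[0,0.05,0],0.007,0.49],
  [[0,0.05,0],0.007,0.49],
  [[0,0.03,0],0,0.49],
])

```text
t: 16.83
ee_pos: [0.5267, 0.1771, 0.1243]
tool_rot: [0.29, 0.957, -0.0, 0.0]
ft_force: [-3.4, -1.7, -0.5]
finger_gap: 0.0434
grip_force: 1.7
```

servo_tool([
  [[0,0.05,0],0.007,0.49],
  [[0,0.05,0],0.007,0.49],
  [[0,0.05,0],0.007,0.49],
])

```text
t: 17.08
ee_pos: [0.5273, 0.1779, 0.1242]
tool_rot: [0.3, 0.954, -0.0, -0.0]
ft_force: [-5.3, -5.8, -1.0]
finger_gap: 0.0435
grip_force: 4.1
```

servo_tool([
  [[0,0.06,0],0,0.49],
  [[0,0.06,0],0,0.49],
  [[0,0,0],0,0.49],
])

```text
t: 17.33
ee_pos: [0.5275, 0.178, 0.1241]
tool_rot: [0.3, 0.954, -0.001, -0.001]
ft_force: [-8.1, -9.6, 1.2]
finger_gap: 0.0438
grip_force: 6.1
```

```bash
python3 -c "
from h import *
where((.584,.135))"
```

```text
t 17.3333 r,ytool mm [71.   2.9] tool ang -0.609 F tang/rad [-12.5   1.1] gap 0.04382364354557831 grip 6.106677800416946 z 0.12408342125938432
```

At the stop, with 12.5 N and θ ≈ 1.2. Backing off and rising.

servo_tool([
  [[0,-0.3,0],0,0.49],
  [[0,-0.3,0],0,0.45],
  [[0,0,0],0,0.4],
  [[0,0,0],0,0.4],
])

```text
t: 17.67
ee_pos: [0.5252, 0.1746, 0.1246]
tool_rot: [0.299, 0.954, 0.0, 0.0]
ft_force: [0.7, -0.3, 0.8]
finger_gap: 0.0512
grip_force: 0.0
```

servo_tool([
  [[0,0,-2],0,0.4],
  [[0,0,-3],0,0.4],
  [[0,0,-3.5],0,0.4],
  [[0,0,-3.5],0,0.4],
  [[0,0,0],0,0.4],
])

```text
t: 18.08
ee_pos: [0.5274, 0.1751, 0.2504]
tool_rot: [0.299, 0.954, 0.003, 0.003]
ft_force: [0.6, 0.3, 0.8]
finger_gap: 0.0508
grip_force: 0.0
```

Run:
```python
from h import *
st=state();s=snapshot("wrist");P=wcloud(st,s);z=s["range_z"];print(st["t"],st["ft_force"])
cv2.imwrite("pics/w4.png",s["pixels"][:,:,::-1])
for nm,lo,hi,y0,y1,ax in(("ball",.148,.168,.03,.25,(.584,.135)),("iso",.152,.168,-.2,.03,(.583,-.085))):
    m=(z>0.05)&(P[...,2]>lo)&(P[...,2]<hi)&(P[...,1]>y0)&(P[...,1]<y1)&(P[...,0]>.4)&(P[...,0]<.68)
    p=P[m]
    if len(p)>5:
        c=np.array(cv2.minAreaRect(p[:,:2].astype(np.float32))[0]);d=c-ax
        print(nm,len(p),c,"theta",.65-np.arctan2(-d[1],-d[0]))
```

```text
18.0833 [0.60833504 0.26383158 0.83218351]
ball 1236 [0.52480328 0.17210555] theta 1.209905350576412
iso 594 [ 0.50357181 -0.05447918] theta 1.0168613714038335
```

View pics/w4.png

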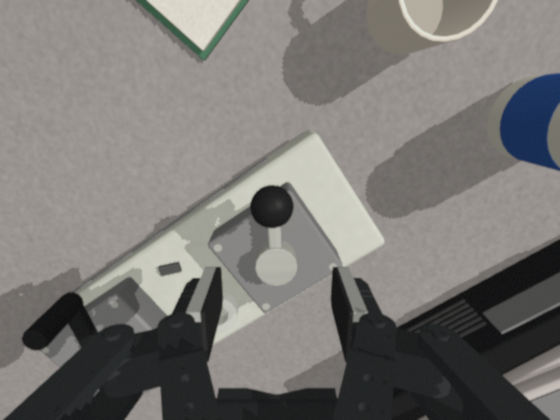

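The selector's ball at (272,206) reads 1.21 rad and the isolator's grip at (52,320) reads 1.02 rad, so both are at their stops. The marker is untouched and the arm is clear, so I'm handing in.

```bash
python3 -c "
from rig import close_job
print(close_job())"
```

```text
the job is handed in; nothing more can be done
None
```

The job is handed in: the isolator is home against its stop (about 1.02 rad, pressed with about 17 N), the selector is at its own stop (about 1.21 rad, pressed with about 12.5 N), the arm is clear of both, and it took about 18 s.

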